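# Assemble the plaster model portico on its baseboard

## Robot

A 6-joint arm with a two-finger parallel gripper is mounted at the origin on the work surface. World frame = base frame: x ahead of the robot, y to its left, z up, the work surface at z = 0. Lengths are in m, angles in degrees, forces in N, time in s.
With the tool pointing down it reaches from about 0.4 to 0.825 m from the base axis. Payload 7 kg.
Tool frame: the origin (TCP) lies midway between the tips of the shut fingers; the grasp point (between the pads) lies 19 mm behind it; z points along the fingers, y is the line along which they close (so a half turn about z gives the same grasp; the last joint's range is limited). The gripper opens to 88 mm and grips with 3 to 60 N. Pads are 19 mm wide; open, the fingers measure 130 mm over their backs; the gripper's body (78 mm by 193 mm) begins 47 mm behind the grasp point.
Start: joints at [82.053, 20.546, 0.682, 0, -70.136, -16.507], TCP at [0.279, 0.614, 0.227] pointing down, gripper open.
Joint ranges: [-176.03, 176.03], [-82.01, 121.73], [-58.28, 71.71], [-173.87, 95.51], [-174.79, -0.11], [-173.66, 173.66]. Speed limits (degrees/s): [136.94, 136.94, 172.46, 180, 180, 180].

## Interface

Orientations are given as [roll, pitch, yaw] about the fixed x, y, z axes, in that order (R = Rz(yaw) Ry(pitch) Rx(roll)).
In Python, from plant import ctrl gives the robot as it stands. The module is installed in compiled form; this text tells all that it offers.
- The arm moves only by the tool send_rows, never from a script. Its argument "plan" is a list that holds one entry, the list of rows, each a list of 6 numbers: the shift along the tool's x, y, z in parts of the range, where 1.0 means 0.5 m, then the turn, a rotation vector about the tool's x, y, z in normalised numbers (1 is 90 degrees). A call has 1 to 8 rows; each row is the pose to reach, as a shift and turn from the pose commanded when the call began, along the tool's axes at that moment; what a row does not reach only later rows make up. A row lasts 1/12 s, in which the tool goes at most 41.7 mm and 7.16 degrees, less where a joint would pass 70% of its speed; a pose out of reach is approached as far as the arm can. Shift and turn numbers lie between -1 and 1, and a call with a number outside is refused. A call with a gripper value outside its range is refused whole. "fingers" is the opening, from 0 (shut) to 1 (fully open), set as the call begins (left out, the last holds). The fingers move at their own pace and stop on an object; the grip force is fixed at half the most. Time passes only in rows, so rows that repeat a pose let the fingers close. It gives the time, the measured TCP pose, the force, the opening and the grip force at its end, in the units of the state.
- ctrl.get_obs(): the state, without advancing time (a new reading comes with each control period).
- ctrl.snapshot(name): name is "scene" or "top"; returns a dict with "img" (420x560x3 uint8, red, green, blue), "K" (3x3 intrinsics, pixels), "pose" (4x4, takes a point from camera to world coordinates). Camera axes: x right, y down, z forward; pixel columns grow to the right and rows downward; lengths in m; the calibration is good to about 2 mm. A picture is of the moment at which its call begins. There is no depth.
- ctrl.close_job(): hands the job in; it is judged then, once.
The state is a dict: "clock": time; "joint_pos": joint angles; "qvel": joint speeds; "tau": joint torques, N m; "tool_pos": TCP position; "orientation": TCP orientation; "force": force on the tool from outside, world axes, zero at the start; "moment": the same for the moment, N m; "opening": finger opening in m; "gripper_force": force on a finger pad.
Only numpy, scipy, OpenCV 4.12 (cv2) and the standard library are available. Lean on these libraries where they do the work, as an engineer would, in place of code of your own. Each camera call takes 0.05 s, during which the arm holds its last target. There are 200 camera calls.

## Task

Assemble the little white plaster portico on its plywood baseboard: stand the round column centred on the round plinth, the square pillar centred on the square plinth with its sides parallel to the plinth's sides, and the fountain basin upright on the board midway between the two plinths. Only when those three are standing, lay the gabled beam, gable up, centred across the tops of the column and the pillar, its length along the line of the plinths. Leave everything let go and at rest, and leave the tin, the jar and the cup standing where they are.

Things in the scene. Friction and masses are not known exactly. Their poses are not given: they have to be found in the camera images.
- board: Fixed plywood baseboard, 110 x 250 x 12 mm (x, y, z), lying on the table; carries the two plinths. Frame origin at the centre of its underside, z up. y runs along its long side and along the line of the plinths; the plinths' centres lie at y = +75 mm and -75 mm, x = 0 (which is at which end varies), so the point midway between them is the board's centre, on its top face at z = 12 mm.
- round_plinth: Round white plaster disc, 56 mm across, 8 mm thick, fixed on the board; its top is 20 mm above the table. Frame origin at the centre of its underside, z up.
- square_plinth: Square white plaster slab, 52 x 52 x 8 mm, fixed on the board, its sides parallel to the board's; its top is 20 mm above the table. Frame origin at the centre of its underside, z up. x and y along its sides.
- column: Loose round white plaster column, 36 mm across (thin bands at head and foot 37 mm), 70 mm tall, about 90 g, standing on the table. Frame origin at the centre of its underside, z up.
- pillar: Loose square white plaster pillar, 36 x 36 mm (thin bands at head and foot 37 mm), 70 mm tall, about 110 g, standing on the table. Frame origin at the centre of its underside, z up. x and y square to its sides.
- basin: Loose round white plaster fountain basin, open on top: 54 mm across outside, straight wall 6 mm thick and 36 mm high, a small spout with a ball in the middle reaching 39 mm; about 80 g. Frame origin at the centre of its underside, z up.
- beam: Loose white plaster beam with a low gable on top, about 180 g: 190 mm long (y), 34 mm wide (x) with flat upright faces, 18 mm high at the beam itself, rising to a ridge 44 mm high at mid-length (at least 36 mm high over the middle 70 mm). Lies on its flat underside, gable up. Frame origin at the centre of its underside, z up. y runs along its length.
- tin: Bystander: small steel tin with a paper label, 60 mm across, 70 mm tall. Frame origin at the centre of its underside, z up.
- jar: Bystander: small amber glass jar with a black cap, 48 mm across, 66 mm tall. Frame origin at the centre of its underside, z up.
- cup: Bystander: blue plastic cup, open, 60 mm across the rim, 62 mm tall. Frame origin at the centre of its underside, z up.
There are look-alikes about, which are no part of the job. Of the things that look like the beam, the middle-sized one is meant.

How it is judged:
By the outcome, as a careful person would: the job done as asked, in the order asked, and still so for the second after the job is handed in, with the robot touching nothing.
It also fails if it takes over 112 s, if anything falls off the work surface, if the arm or the gripper's body presses on something with over 40 N, if the wrist force passes 120 N, or if a joint passes its speed limit or range.

## Working session

There is one attempt and no reset: what is moved stays moved. The work goes in short steps, Python scripts to look and compute and a tool call to move; the robot and the scene stay as the last step left them, time stands still between calls to the robot, and variables do not carry over. Pictures are saved under pics/ and viewed, at most 14 in all, crops included, and the job is handed in when it is done.

Besides the shell and the picture viewer there is one more tool, called after ">>>" as name(argument=value, ...), one argument or row to a line, values as JSON. send_rows: Moves the arm, as the interface text tells. Its arguments: {"type":"object","properties":{"plan":{"type":"array","items":{"type":"array","items":{"type":"array","items":{"type":"number"}}}},"fingers":{"type":"number"}},"required":["plan"]}

```bash
mkdir -p pics; cat > h.py <<'E'
import numpy as np, cv2
from plant import ctrl
def snap(n,f=None):
    s=ctrl.snapshot(n)
    if f: cv2.imwrite('pics/'+f,s['img'][:,:,::-1])
    return s
def ray(s,u,v,z):
    d=s['pose'][:3,:3]@np.linalg.inv(s['K'])@np.array([u,v,1.]);o=s['pose'][:3,3]
    return o+d*(z-o[2])/d[2]
def proj(s,p):
    q=s['K']@(s['pose'][:3,:3].T@(np.array(p)-s['pose'][:3,3]));return q[:2]/q[2]
E
python3 - <<'E'
from h import *
import pickle
a=snap('top','top1.png');b=snap('scene','scene1.png')
pickle.dump((a,b),open('s1.pkl','wb'))
for s in(a,b):print(s['K'].round(1).tolist(),s['pose'].round(3).tolist())
print(ctrl.get_obs())
E
```

```text
[[454.9, 0.0, 277.8], [0.0, 454.9, 204.8], [0.0, 0.0, 1.0]] [[0.012, -0.984, 0.18, 0.208], [-1.0, -0.012, 0.001, 0.016], [0.001, -0.18, -0.984, 1.339], [0.0, 0.0, 0.0, 1.0]]
[[488.1, 0.0, 272.6], [0.0, 488.1, 205.0], [0.0, 0.0, 1.0]] [[0.638, 0.462, -0.616, 1.145], [0.77, -0.405, 0.493, -0.544], [-0.022, -0.789, -0.614, 0.736], [0.0, 0.0, 0.0, 1.0]]
{'clock': 0.1, 'joint_pos': array([ 8.20520896e+01,  2.05858398e+01,  6.39135675e-01, -1.73207673e-02,
       -7.01374229e+01, -1.65056580e+01]), 'qvel': array([ 0.02957345, -0.08879826,  0.1506259 ,  0.01818624,  0.08411926,
       -0.0186599 ]), 'tau': array([-1.38142637e-03, -5.84163308e+01,  2.93750918e+01,  7.01547951e+00,
        1.01764739e-02, -4.57030808e-05]), 'tool_pos': array([0.27927804, 0.61402437, 0.22573539]), 'orientation': array([ 1.79914713e+02, -8.29081459e-03, -2.44594593e+01]), 'force': array([0.09851874, 0.2023892 , 0.09692821]), 'moment': array([ 0.01004604, -0.01230999, -0.03205216]), 'gripper_force': 0.0, 'opening': 0.08772326591236122}
```

View pics/top1.png

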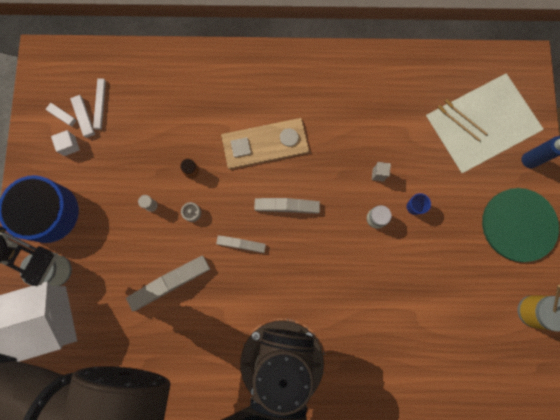

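View pics/scene1.png

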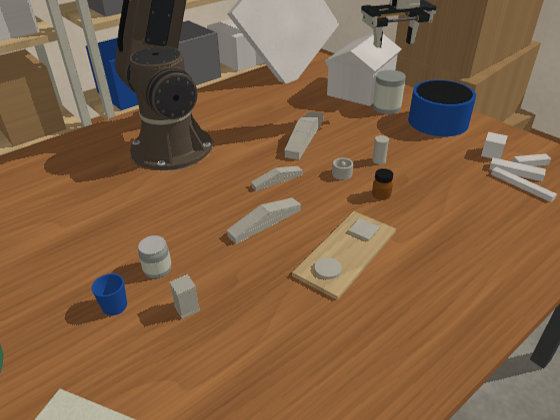

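Top view: beam-like things are the big one (168,283), the middle one (287,206) and the small one (241,244). The column is at (148,203), the basin (190,212) and the pillar (381,172). The board is centred at about (265,144), with the square plinth left and the round one right. The jar is at (189,168), the tin (379,217) and the cup (419,205). Next I segment the blobs and check the sizes.

```bash
cat >> h.py <<'E'
def blobs(s,smax=75,vmin=75,amin=60,amax=4000):
    g=cv2.resize(s['img'],None,fx=4,fy=4,interpolation=cv2.INTER_CUBIC)
    h=cv2.cvtColor(g,cv2.COLOR_RGB2HSV)
    m=((h[...,1]<smax)&(h[...,2]>vmin)).astype(np.uint8)
    m=cv2.morphologyEx(m,cv2.MORPH_OPEN,np.ones((5,5)))
    cs,_=cv2.findContours(m,cv2.RETR_EXTERNAL,cv2.CHAIN_APPROX_NONE)
    return [((c.reshape(-1,2)+.5)/4-.5).astype(np.float32) for c in cs if amin*16<cv2.contourArea(c)<amax*16],g,m
E
python3 - <<'E'
from h import *
import pickle
a,b=pickle.load(open('s1.pkl','rb'))
out=[]
for s,box in((a,(120,100,450,320)),(b,(70,100,420,330))):
    cs,g,m=blobs(s)
    for c in cs:
        r=cv2.minAreaRect(c)
        if not(box[0]<r[0][0]<box[2] and box[1]<r[0][1]<box[3]):continue
        P=np.array([ray(s,u,v,0.02)[:2] for u,v in cv2.boxPoints(r)])
        e=[np.linalg.norm(P[i]-P[i-1])for i in(1,2)]
        print(np.round(r[0],1),P.mean(0).round(3),'sides mm',np.round(np.array(e)*1e3))
    cv2.drawContours(g,[((c+.5)*4).astype(int)for c in cs],-1,(255,0,0),1)
    x0,y0,x1,y1=[4*v for v in box]
    out.append(cv2.resize(g[y0:y1,x0:x1],(800,int(800*(y1-y0)/(x1-x0)))))
    print()
cv2.imwrite('pics/c1.png',out[0][:,:,::-1]);cv2.imwrite('pics/c2.png',out[1][:,:,::-1])
E
```

```text
[167.2 282.4] [0.221 0.329] sides mm [247.  50.]
[240.6 243.6] [0.334 0.124] sides mm [ 27. 141.]
[378.5 216.2] [ 0.419 -0.279] sides mm [74. 61.]
[190.5 211.6] [0.426 0.273] sides mm [52. 58.]
[286.8 204.6] [ 0.45  -0.009] sides mm [ 40. 191.]
[147.  203.1] [0.45  0.403] sides mm [37. 57.]
[380.9 171. ] [ 0.556 -0.29 ] sides mm [55. 51.]
[240.2 146.9] [0.626 0.132] sides mm [54. 54.]
[288.8 136.9] [ 0.659 -0.014] sides mm [56. 55.]

[184.6 295.9] [ 0.533 -0.279] sides mm [ 49. 112.]
[327.4 267.8] [ 0.661 -0.017] sides mm [57. 62.]
[154.2 256.3] [ 0.395 -0.269] sides mm [ 65. 137.]
[363.3 228.9] [0.627 0.129] sides mm [65. 67.]
[262.3 216.9] [ 0.445 -0.01 ] sides mm [214.  88.]
[275.7 175.5] [0.337 0.119] sides mm [154.  73.]
[342.3 168.1] [0.426 0.271] sides mm [105.  55.]
[380.2 149.4] [0.429 0.419] sides mm [156.  40.]
[301.9 134. ] [0.217 0.322] sides mm [311.  95.]
[165.3 118.3] [-0.134  0.061] sides mm [161.  78.]
```

View pics/c1.png

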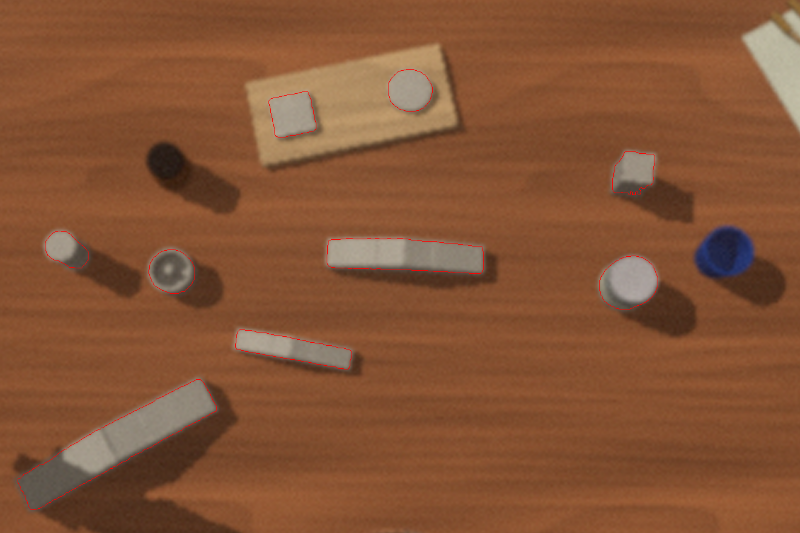

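View pics/c2.png

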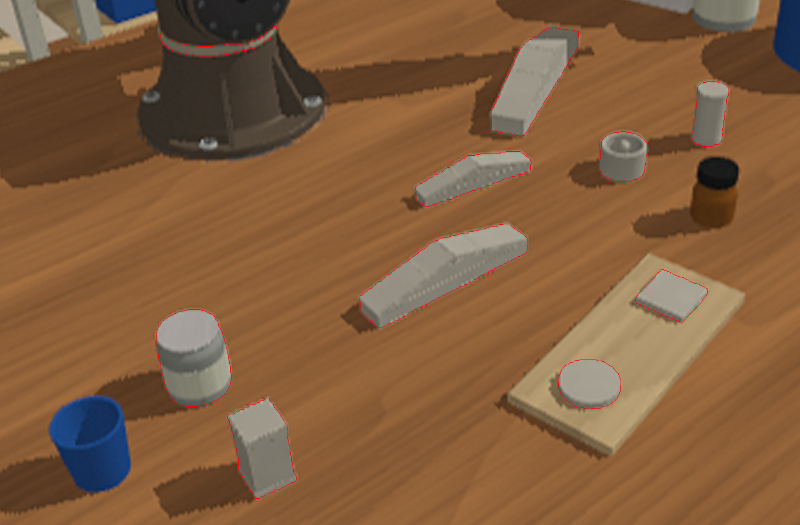

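The beam I want is the middle one at (287,206): it measures 191 mm, against 247 mm for the one at (168,283) and 141 mm for the one at (241,244). The crops confirm the column, basin and pillar, and show all the bystanders clear of them. Next I work out centres from the silhouette centres, cast to mid-height in both views.

```bash
cat >> h.py <<'E'
def cen(c):
    m=cv2.moments(cv2.convexHull(c));return m['m10']/m['m00'],m['m01']/m['m00']
def find(s,p,zc,**k):
    """hull-centroid point at mid height zc of blob near expected world point p"""
    q=proj(s,[p[0],p[1],zc]);cs,_,_=blobs(s,**k)
    c=min(cs,key=lambda c:np.hypot(*(np.array(cen(c))-q)))
    return ray(s,*cen(c),zc)[:2],c
def plan(x,y,z,yaw):
    o=ctrl.get_obs();from scipy.spatial.transform import Rotation as R
    A=R.from_euler('xyz',o['orientation'],degrees=True);B=R.from_euler('xyz',[180,0,yaw],degrees=True)
    d=A.inv().apply(np.array([x,y,z])-o['tool_pos'])*100
    r=(A.inv()*B).as_rotvec(degrees=True)
    print('row',np.round(d,2),np.round(r,2),'rows>=',max(np.linalg.norm(d)/4.17,np.linalg.norm(r)/7.16).round(1),'t',o['clock'])
E
python3 - <<'E'
from h import *
import pickle
a,b=pickle.load(open('s1.pkl','rb'))
for n,p,z in(('col',(.44,.4),.035),('pil',(.55,-.28),.035),('basin',(.426,.272),.018),('sq',(.627,.131),.016),('rd',(.66,-.015),.016),('beam',(.45,-.01),.013),('tin',(.41,-.27),.035)):
    print(n,*[find(s,p,z)[0].round(4) for s in(a,b)])
# beam & pillar & sq edges angle
for n,p,z,zt in(('pil',(.55,-.28),.035,.07),('sq',(.627,.131),.016,.02),('beam',(.45,-.01),.013,.009)):
  for s in(a,b):
    c=find(s,p,z)[1];h=cv2.approxPolyDP(cv2.convexHull(c),1.0,True)[:,0]
    print(n,[ (np.round(q,1).tolist(),(ray(s,*q,zt)[:2]*1e3).round().tolist()) for q in h])
plan(.426,.272,.12,-77.3)
E
```

```text
col [0.4481 0.3983] [0.4456 0.396 ]
pil [ 0.5519 -0.2866] [ 0.5478 -0.2857]
basin [0.4262 0.2736] [0.4247 0.2718]
sq [0.6269 0.1329] [0.6258 0.1316]
rd [ 0.6605 -0.0135] [ 0.6592 -0.0147]
beam [ 0.4504 -0.0088] [ 0.4444 -0.0136]
tin [ 0.4164 -0.2766] [ 0.4139 -0.2764]
pil [([389.6000061035156, 163.89999389648438], [564.0, -304.0]), ([388.8999938964844, 174.89999389648438], [532.0, -301.0]), ([383.6000061035156, 179.60000610351562], [517.0, -286.0]), ([372.3999938964844, 178.39999389648438], [521.0, -253.0]), ([373.1000061035156, 168.10000610351562], [551.0, -256.0]), ([377.3999938964844, 162.10000610351562], [569.0, -269.0])]
pil [([187.10000610351562, 273.8999938964844], [534.0, -266.0]), ([195.10000610351562, 285.8999938964844], [570.0, -271.0]), ([199.10000610351562, 309.8999938964844], [623.0, -296.0]), ([181.60000610351562, 317.8999938964844], [618.0, -329.0]), ([174.10000610351562, 306.1000061035156], [586.0, -325.0]), ([169.10000610351562, 281.8999938964844], [530.0, -302.0])]
sq [([246.39999389648438, 137.39999389648438], [656.0, 115.0]), ([249.60000610351562, 153.10000610351
[... 833 characters left out ...]
9648438], [435.0, -105.0]), ([317.8999938964844, 212.39999389648438], [430.0, -102.0]), ([256.1000061035156, 209.89999389648438], [435.0, 81.0]), ([254.39999389648438, 208.10000610351562], [441.0, 86.0])]
beam [([300.1000061035156, 203.89999389648438], [457.0, 93.0]), ([299.3999938964844, 210.60000610351562], [475.0, 74.0]), ([236.39999389648438, 243.10000610351562], [469.0, -108.0]), ([227.39999389648438, 235.60000610351562], [436.0, -108.0]), ([227.10000610351562, 228.89999389648438], [416.0, -95.0]), ([261.8999938964844, 203.89999389648438], [396.0, 23.0]), ([292.3999938964844, 197.60000610351562], [426.0, 96.0])]
row [27.52 25.04 10.61] [ 8.000e-02 -5.000e-02  5.284e+01] rows>= 9.3 t 0.1
```

```bash
python3 -c "
from h import *
plan(.4255,.2725,.11,12.8)"
```

```text
row [27.45 25.02 11.61] [ 8.000e-02  2.000e-02 -3.726e+01] rows>= 9.3 t 0.1
```

The rows are not in the units I measure in: shifts go in shares of 0.5 m and turns go in shares of 90 degrees. I convert before sending: 27.45 cm is 0.549, 25.02 cm is 0.5004, -37.26 degrees is -0.414.

>>> send_rows(
  plan=[
    [[0.549,0.5004,0.2322,0.0009,0,-0.414],[0.549,0.5004,0.2322,0.0009,0,-0.414],[0.549,0.5004,0.2322,0.0009,0,-0.414],[0.549,0.5004,0.2322,0.0009,0,-0.414],[0.549,0.5004,0.2322,0.0009,0,-0.414],[0.549,0.5004,0.2322,0.0009,0,-0.414],[0.549,0.5004,0.2322,0.0009,0,-0.414],[0.549,0.5004,0.2322,0.0009,0,-0.414]],
  ],
  fingers=1,
)

```text
clock: 0.77
tool_pos: [0.4049, 0.32, 0.1265]
orientation: [-179.9, -0.0, 12.8]
force: [0.2, 0.3, -0.7]
opening: 0.0878
gripper_force: 0.0
```

```bash
python3 -c "
from h import *
plan(.4255,.2725,.11,12.8);plan(.4255,.2725,.011,12.8);print(ctrl.get_obs()['tool_pos'],ctrl.get_obs()['orientation'])"
```

```text
row [0.95 5.09 1.65] [-0.08 -0.02  0.04] rows>= 1.3 t 0.7667
row [ 0.95  5.1  11.55] [-0.08 -0.02  0.04] rows>= 3.0 t 0.7667
[0.40488761 0.31998034 0.12653351] [-1.79924965e+02 -1.94753318e-02  1.28390317e+01]
```

Scaled: 5.09 cm is 0.1018, 1.65 cm is 0.033.

>>> send_rows(
  plan=[
    [[0.019,0.1018,0.033,0,0,0],[0.019,0.1018,0.033,0,0,0],[0.019,0.1018,0.033,0,0,0],[0.019,0.1018,0.033,0,0,0],[0.019,0.1018,0.033,0,0,0]],
  ],
)

```text
clock: 1.18
tool_pos: [0.4255, 0.2752, 0.1109]
orientation: [-179.9, -0.1, 12.8]
force: [0.5, 0.7, 0.5]
opening: 0.0875
gripper_force: 0.0
```

```bash
python3 -c "
from h import *
plan(.4255,.2725,.011,12.8);print(ctrl.get_obs()['tool_pos'])"
```

```text
row [-0.08  0.28  9.99] [-0.1  -0.06  0.01] rows>= 2.4 t 1.1833
[0.42554559 0.27522671 0.11086642]
```

>>> send_rows(
  plan=[
    [[0,0,0,0,0,0],[0,0,0,0,0,0],[0,0,0,0,0,0]],
  ],
)

```text
clock: 1.43
tool_pos: [0.4251, 0.2754, 0.1107]
orientation: [-179.9, -0.0, 12.9]
force: [0.4, 0.1, 0.2]
opening: 0.0873
gripper_force: 0.0
```

Scaled: 9.97 cm is 0.1994, 5 cm is 0.1.

>>> send_rows(
  plan=[
    [[-0.0006,0.006,0.1,0,0,0],[-0.0006,0.006,0.1994,0,0,0],[-0.0006,0.006,0.1994,0,0,0],[-0.0006,0.006,0.1994,0,0,0],[-0.0006,0.006,0.1994,0,0,0]],
  ],
)

```text
clock: 1.85
tool_pos: [0.4254, 0.2717, 0.0105]
orientation: [180.0, 0.1, 12.9]
force: [-0.4, -0.1, 0.3]
opening: 0.0873
gripper_force: 0.0
```

>>> send_rows(
  plan=[
    [[0,0,0,0,0,0],[0,0,0,0,0,0],[0,0,0,0,0,0],[0,0,0,0,0,0],[0,0,0,0,0,0],[0,0,0,0,0,0],[0,0,0,0,0,0],[0,0,0,0,0,0]],
  ],
  fingers=0,
)

```text
clock: 2.52
tool_pos: [0.4259, 0.2719, 0.0114]
orientation: [-179.9, -0.1, 12.8]
force: [-1.8, 0.4, 7.0]
opening: 0.0535
gripper_force: 30.0
```

Scaled: 42 degrees is 0.4667.

>>> send_rows(
  plan=[
    [[0,0,0,0,0,0],[0,0,0,0,0,0],[0,0,0,0,0,0.0778],[0,0,0,0,0,0.1556],[0,0,0,0,0,0.2333],[0,0,0,0,0,0.3111],[0,0,0,0,0,0.3889],[0,0,0,0,0,0.4667]],
  ],
  fingers=0.78,
)

```text
clock: 3.18
tool_pos: [0.4256, 0.2715, 0.0106]
orientation: [-180.0, 0.0, -29.5]
force: [0.0, -0.4, -0.7]
opening: 0.0684
gripper_force: 0.0
```

Scaled: 48 degrees is 0.5333.

>>> send_rows(
  plan=[
    [[0,0,0,0,0,0.0778],[0,0,0,0,0,0.1556],[0,0,0,0,0,0.2333],[0,0,0,0,0,0.3111],[0,0,0,0,0,0.3889],[0,0,0,0,0,0.4667],[0,0,0,0,0,0.5333],[0,0,0,0,0,0.5333]],
  ],
)

```text
clock: 3.85
tool_pos: [0.4256, 0.2714, 0.0106]
orientation: [-180.0, 0.1, -77.5]
force: [0.7, 0.7, -0.3]
opening: 0.0684
gripper_force: 0.0
```

>>> send_rows(
  plan=[
    [[0,0,0,0,0,0],[0,0,0,0,0,0],[0,0,0,0,0,0],[0,0,0,0,0,0],[0,0,0,0,0,0],[0,0,0,0,0,0],[0,0,0,0,0,0]],
  ],
  fingers=0,
)

```text
clock: 4.43
tool_pos: [0.4256, 0.2716, 0.0108]
orientation: [-180.0, 0.1, -77.2]
force: [-0.1, 0.7, 0.6]
opening: 0.0532
gripper_force: 30.0
```

```bash
python3 -c "
from h import *
o=ctrl.get_obs();print(o['tool_pos'],o['orientation'],o['opening'])
plan(.6431,.0591,.10,-77.2)"
```

```text
[0.42563831 0.27161545 0.01081584] [-1.79979093e+02  7.22813579e-02 -7.71683077e+01] 0.05320530477964443
row [ 25.54 -16.49  -8.94] [-0.02  0.07  0.03] rows>= 7.6 t 4.4333
```

>>> send_rows(
  plan=[
    [[0,0,-0.06,0,0,0],[0,0,-0.14,0,0,0],[0.06,-0.04,-0.16,0,0,0],[0.13,-0.084,-0.16,0,0,0],[0.2,-0.128,-0.16,0,0,0],[0.27,-0.172,-0.16,0,0,0],[0.33,-0.212,-0.16,0,0,0],[0.36,-0.232,-0.16,0,0,0]],
  ],
)

```text
clock: 5.1
tool_pos: [0.581, 0.1189, 0.0905]
orientation: [-180.0, 0.1, -77.3]
force: [0.7, 0.8, -1.2]
opening: 0.0536
gripper_force: 30.0
```

Scaled: 7.5 cm is 0.15, 7 cm is 0.14.

>>> send_rows(
  plan=[
    [[0.06,-0.04,0,0,0,0],[0.11,-0.072,0,0,0,0],[0.14,-0.092,0,0,0,0],[0.15,-0.098,0,0,0,0],[0.15,-0.098,0,0,0,0],[0.15,-0.098,0,0,0,0]],
  ],
)

```text
clock: 5.6
tool_pos: [0.6425, 0.0594, 0.0902]
orientation: [180.0, 0.1, -77.2]
force: [-0.1, 0.5, 0.4]
opening: 0.0535
gripper_force: 30.0
```

```bash
python3 -c "
from h import *
o=ctrl.get_obs();print(o['tool_pos'],o['orientation'],o['opening'])
plan(.643,.0586,.0234,-77.2)"
```

```text
[0.64245812 0.05941493 0.09015497] [ 1.79971499e+02  8.23905728e-02 -7.72300451e+01] 0.05352146397546753
row [ 0.1  -0.04  6.68] [ 0.03  0.08 -0.03] rows>= 1.6 t 5.6
```

>>> send_rows(
  plan=[
    [[0.002,-0.0008,0.06,0,0,0],[0.002,-0.0008,0.104,0,0,0],[0.002,-0.0008,0.124,0,0,0],[0.002,-0.0008,0.13,0,0,0],[0.002,-0.0008,0.1336,0,0,0],[0.002,-0.0008,0.134,0,0,0],[0.002,-0.0008,0.134,0,0,0]],
  ],
)

```text
clock: 6.18
tool_pos: [0.6445, 0.0592, 0.0249]
orientation: [-179.9, 0.1, -77.2]
force: [0.6, 0.2, -0.3]
opening: 0.0534
gripper_force: 30.0
```

Scaled: -9 cm is -0.18, -5 cm is -0.1.

>>> send_rows(
  plan=[
    [[0,0,0,0,0,0],[0,0,0,0,0,0],[0,0,0,0,0,0],[0,0,-0.04,0,0,0],[0,0,-0.1,0,0,0],[0,0,-0.18,0,0,0],[0,0,-0.18,0,0,0],[0,0,-0.18,0,0,0]],
  ],
  fingers=0.85,
)

```text
clock: 6.85
tool_pos: [0.6457, 0.059, 0.1172]
orientation: [-179.6, 0.1, -77.2]
force: [-0.4, -0.2, -0.4]
opening: 0.0745
gripper_force: 0.0
```

```bash
python3 -c "
from h import *
print(ctrl.get_obs()['tool_pos'])
plan(.447,.397,.12,12.8)"
```

```text
[0.64566678 0.05903169 0.11715314]
row [-37.36  11.87  -0.29] [ -0.39  -0.22 -89.99] rows>= 12.6 t 6.85
```

Scaled: -37.36 cm is -0.7472, 11.87 cm is 0.2374, -90 degrees is -1.

>>> send_rows(
  plan=[
    [[-0.7472,0.2374,-0.0058,-0.0043,-0.0024,-1],[-0.7472,0.2374,-0.0058,-0.0043,-0.0024,-1],[-0.7472,0.2374,-0.0058,-0.0043,-0.0024,-1],[-0.7472,0.2374,-0.0058,-0.0043,-0.0024,-1],[-0.7472,0.2374,-0.0058,-0.0043,-0.0024,-1],[-0.7472,0.2374,-0.0058,-0.0043,-0.0024,-1],[-0.7472,0.2374,-0.0058,-0.0043,-0.0024,-1],[-0.7472,0.2374,-0.0058,-0.0043,-0.0024,-1]],
  ],
)

```text
clock: 7.52
tool_pos: [0.4732, 0.3471, 0.1159]
orientation: [179.9, 0.3, -19.6]
force: [0.6, 1.5, 0.4]
opening: 0.0745
gripper_force: 0.0
```

```bash
python3 -c "
from h import *
print(ctrl.get_obs()['tool_pos'])
plan(.447,.397,.12,12.8)"
```

```text
[0.47323672 0.34707828 0.11590022]
row [-4.15 -3.83 -0.4 ] [ 3.000e-02  2.900e-01 -3.235e+01] rows>= 4.5 t 7.5167
```

Scaled: -4.15 cm is -0.083, -3.83 cm is -0.0766, -32.3 degrees is -0.3589.

>>> send_rows(
  plan=[
    [[-0.083,-0.0766,-0.008,0,0.0022,-0.3589],[-0.083,-0.0766,-0.008,0,0.0022,-0.3589],[-0.083,-0.0766,-0.008,0,0.0022,-0.3589],[-0.083,-0.0766,-0.008,0,0.0022,-0.3589],[-0.083,-0.0766,-0.008,0,0.0022,-0.3589],[-0.083,-0.0766,-0.008,0,0.0022,-0.3589],[-0.083,-0.0766,-0.008,0,0.0022,-0.3589]],
  ],
  fingers=0.85,
)

```text
clock: 8.1
tool_pos: [0.4486, 0.3957, 0.12]
orientation: [180.0, 0.1, 12.3]
force: [-0.2, -0.1, 0.2]
opening: 0.0742
gripper_force: 0.0
```

```bash
python3 -c "
from h import *
import pickle
o=ctrl.get_obs();print(o['tool_pos'],o['orientation'])
a=snap('top');b=snap('scene');pickle.dump((a,b),open('s2.pkl','wb'))
for n,p,z in(('basin',(.643,.059),.030),('sq',(.627,.131),.016),('rd',(.66,-.015),.016),('pil',(.55,-.286),.035)):
    print(n,*[find(s,p,z)[0].round(4) for s in(a,b)])
plan(.447,.397,.021,12.8)"
```

```text
[0.44862298 0.39572565 0.11995992] [1.79985912e+02 1.03542161e-01 1.22589843e+01]
basin [0.6478 0.0606] [0.6424 0.0831]
sq [0.6269 0.1328] [0.6324 0.0955]
rd [ 0.6605 -0.0132] [ 0.6591 -0.0145]
pil [ 0.5521 -0.2865] [ 0.5478 -0.2858]
row [-0.14 -0.16  9.92] [ 0.    0.08 -0.55] rows>= 2.4 t 8.2
```

Scaled: 9.9 cm is 0.198, 8 cm is 0.16, -0.5 degrees is -0.0056.

>>> send_rows(
  plan=[
    [[-0.0028,-0.0032,0.08,0,0,-0.0056],[-0.0028,-0.0032,0.16,0,0,-0.0056],[-0.0028,-0.0032,0.198,0,0,-0.0056],[-0.0028,-0.0032,0.198,0,0,-0.0056],[-0.0028,-0.0032,0.198,0,0,-0.0056]],
  ],
)

```text
clock: 8.62
tool_pos: [0.447, 0.3967, 0.0209]
orientation: [179.9, 0.1, 12.8]
force: [0.4, 0.4, 1.0]
opening: 0.0743
gripper_force: 0.0
```

>>> send_rows(
  plan=[
    [[0,0,0,0,0,0],[0,0,0,0,0,0],[0,0,0,0,0,0],[0,0,0,0,0,0],[0,0,0,0,0,0],[0,0,0,0,0,0],[0,0,0,0,0,0],[0,0,0,0,0,0]],
  ],
  fingers=0,
)

```text
clock: 9.28
tool_pos: [0.4472, 0.3973, 0.022]
orientation: [-180.0, 0.0, 12.9]
force: [-1.2, -1.6, 5.3]
opening: 0.0355
gripper_force: 30.0
```

```bash
python3 -c "
from h import *
import pickle
o=ctrl.get_obs();print(o['tool_pos'],o['orientation'],o['opening'])
a=pickle.load(open('s2.pkl','rb'))[0]
b=pickle.load(open('s2.pkl','rb'))[1]
i=cv2.resize(a['img'][110:180,210:320],None,fx=5,fy=5,interpolation=cv2.INTER_CUBIC)
j=cv2.resize(b['img'][190:290,300:410],None,fx=5,fy=5,interpolation=cv2.INTER_CUBIC)
cv2.imwrite('pics/c3.png',np.vstack([cv2.resize(i,(550,350)),cv2.resize(j,(275,250)).repeat(2,1)])[:,:,::-1])"
```

```text
[0.44718393 0.39727211 0.02198907] [-1.79980773e+02  4.60394072e-02  1.29087266e+01] 0.03548125733192974
```

View pics/c3.png

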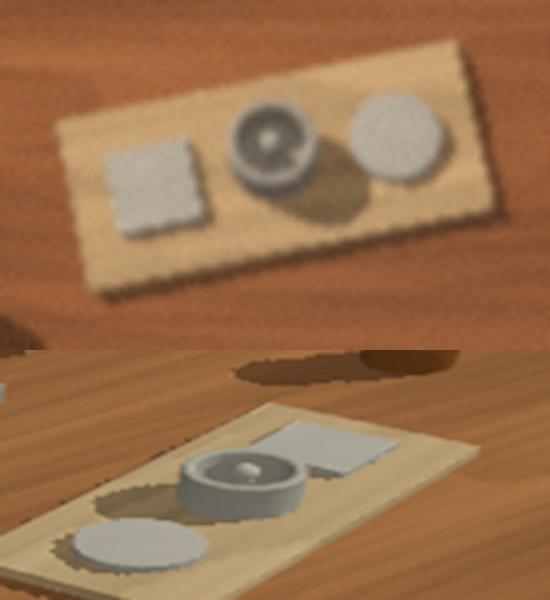

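The basin stands upright between the plinths, with its rim centre at about crop (271,143), i.e. top pixel (263.8,138.2). The column is gripped at 35.5 mm. I regrip it turned 90° to centre it both ways.

Scaled: 42 degrees is 0.4667.

>>> send_rows(
  plan=[
    [[0,0,0,0,0,0],[0,0,0,0,0,0],[0,0,0,0,0,0.0778],[0,0,0,0,0,0.1556],[0,0,0,0,0,0.2333],[0,0,0,0,0,0.3111],[0,0,0,0,0,0.3889],[0,0,0,0,0,0.4667]],
  ],
  fingers=0.6,
)

```text
clock: 9.95
tool_pos: [0.447, 0.3973, 0.0213]
orientation: [180.0, 0.1, -29.4]
force: [0.6, 0.4, -0.1]
opening: 0.0526
gripper_force: 0.0
```

Scaled: 48 degrees is 0.5333.

>>> send_rows(
  plan=[
    [[0,0,0,0,0,0.0778],[0,0,0,0,0,0.1556],[0,0,0,0,0,0.2333],[0,0,0,0,0,0.3111],[0,0,0,0,0,0.3889],[0,0,0,0,0,0.4667],[0,0,0,0,0,0.5333],[0,0,0,0,0,0.5333]],
  ],
)

```text
clock: 10.62
tool_pos: [0.447, 0.3973, 0.0212]
orientation: [179.9, 0.0, -77.4]
force: [-0.7, -0.6, 0.3]
opening: 0.0526
gripper_force: 0.0
```

>>> send_rows(
  plan=[
    [[0,0,0,0,0,0],[0,0,0,0,0,0],[0,0,0,0,0,0],[0,0,0,0,0,0],[0,0,0,0,0,0],[0,0,0,0,0,0],[0,0,0,0,0,0]],
  ],
  fingers=0,
)

```text
clock: 11.2
tool_pos: [0.4471, 0.3973, 0.0215]
orientation: [179.9, 0.0, -77.1]
force: [1.3, -0.8, -1.2]
opening: 0.0356
gripper_force: 30.0
```

```bash
python3 -c "
from h import *
import pickle
o=ctrl.get_obs();print(o['tool_pos'],o['orientation'],o['opening'])
a,b=pickle.load(open('s2.pkl','rb'))
print('basin rim',ray(a,263.8,138.2,.048),'scene rim ctr',ray(b,300+243/5-.4,190+(470-350)/2.5-.4,.048))
# board outline, top view
h=cv2.cvtColor(cv2.resize(a['img'],None,fx=4,fy=4,interpolation=cv2.INTER_CUBIC),cv2.COLOR_RGB2HSV)
m=(((h[...,2]>140)|(h[...,1]<90))).astype(np.uint8);m[:110*4]=0;m[175*4:]=0;m[:,:215*4]=0;m[:,315*4:]=0
c=max(cv2.findContours(m,0,2)[0],key=cv2.contourArea);r=cv2.minAreaRect(((c[:,0]+.5)/4-.5).astype(np.float32))
P=np.array([ray(a,*q,.012)[:2] for q in cv2.boxPoints(r)]);print('board',P.mean(0),[(np.linalg.norm(P[i]-P[i-1]).round(4),np.degrees(np.arctan2(*(P[i]-P[i-1])[::-1])).round(1)) for i in range(4)])
plan(.6599,-.0145,.12,-77.2)"
```

```text
[0.44705284 0.39729479 0.02149895] [ 1.79937904e+02  1.84676658e-02 -7.70747089e+01] 0.035616685673328874
basin rim [0.64445591 0.06078432 0.048     ] scene rim ctr [0.64633918 0.05704719 0.048     ]
board [0.6459532  0.05970424] [(np.float64(0.2055), np.float64(2.1)), (np.float64(0.3076), np.float64(-89.3)), (np.float64(0.2055), np.float64(179.9)), (np.float64(0.2995), np.float64(90.7))]
row [ 44.89 -11.52  -9.88] [0.06 0.02 0.13] rows>= 11.4 t 11.2
```

Scaled: 23 cm is 0.46, 19 cm is 0.38.

>>> send_rows(
  plan=[
    [[0,0,-0.06,0,0,0],[0,0,-0.14,0,0,0],[0.06,-0.016,-0.198,0,0,0],[0.14,-0.036,-0.198,0,0,0],[0.22,-0.056,-0.198,0,0,0],[0.3,-0.076,-0.198,0,0,0],[0.38,-0.098,-0.198,0,0,0],[0.46,-0.118,-0.198,0,0,0]],
  ],
)

```text
clock: 11.87
tool_pos: [0.5566, 0.1846, 0.1207]
orientation: [180.0, 0.0, -77.0]
force: [1.4, 1.7, -1.4]
opening: 0.0359
gripper_force: 30.0
```

Scaled: 21.8 cm is 0.436, 21 cm is 0.42.

>>> send_rows(
  plan=[
    [[0.08,-0.02,0,0,0,0],[0.16,-0.04,0,0,0,0],[0.24,-0.062,0,0,0,0],[0.32,-0.082,0,0,0,0],[0.38,-0.098,0,0,0,0],[0.42,-0.11,0,0,0,0],[0.436,-0.112,0,0,0,0],[0.436,-0.112,0,0,0,0]],
  ],
)

```text
clock: 12.53
tool_pos: [0.6595, -0.0157, 0.1196]
orientation: [179.9, 0.0, -77.2]
force: [-0.0, 1.1, -0.7]
opening: 0.0355
gripper_force: 30.0
```

>>> send_rows(
  plan=[
    [[0,0,0,0,0,0],[0,0,0,0,0,0]],
  ],
)

```text
clock: 12.7
tool_pos: [0.6589, -0.0129, 0.1202]
orientation: [179.9, 0.0, -77.1]
force: [-0.8, 0.6, -0.5]
opening: 0.0354
gripper_force: 30.0
```

```bash
python3 -c "
from h import *
o=ctrl.get_obs();print(o['tool_pos'],o['orientation'],o['opening'])
plan(.6598,-.0140,.050,-77.1)"
```

```text
[ 0.65888078 -0.01290203  0.12021968] [ 1.79930095e+02  3.36659039e-02 -7.70628649e+01] 0.03538793189531175
row [ 0.13 -0.07  7.02] [0.07 0.03 0.04] rows>= 1.7 t 12.7
```

Scaled: 7.4 cm is 0.148, 0.13 cm is 0.0026.

>>> send_rows(
  plan=[
    [[0.0026,-0.0014,0.05,0,0,0],[0.0026,-0.0014,0.1,0,0,0],[0.0026,-0.0014,0.13,0,0,0],[0.0026,-0.0014,0.144,0,0,0],[0.0026,-0.0014,0.148,0,0,0],[0.0026,-0.0014,0.148,0,0,0],[0.0026,-0.0014,0.148,0,0,0],[0.0026,-0.0014,0.148,0,0,0]],
  ],
)

```text
clock: 13.37
tool_pos: [0.6611, -0.0144, 0.0477]
orientation: [-179.9, 0.0, -77.1]
force: [0.3, -0.3, -0.7]
opening: 0.0352
gripper_force: 30.0
```

```bash
python3 -c "
from h import *
o=ctrl.get_obs();print(o['tool_pos'],o['orientation'],o['force'])
plan(.6598,-.0140,.0417,-77.1)"
```

```text
[ 0.66109096 -0.01435601  0.04772342] [-1.79930267e+02  1.43418227e-02 -7.70646497e+01] [ 0.28431111 -0.30295343 -0.70288709]
row [-0.06  0.12  0.6 ] [-0.07  0.01  0.04] rows>= 0.1 t 13.3667
```

Scaled: 0.5 cm is 0.01, 0.12 cm is 0.0024.

>>> send_rows(
  plan=[
    [[-0.0012,0.0024,0.004,0,0,0],[-0.0012,0.0024,0.008,0,0,0],[-0.0012,0.0024,0.01,0,0,0],[-0.0012,0.0024,0.01,0,0,0],[-0.0012,0.0024,0.01,0,0,0]],
  ],
)

```text
clock: 13.78
tool_pos: [0.6589, -0.0146, 0.0415]
orientation: [179.9, 0.0, -77.1]
force: [-1.2, -0.0, 1.8]
opening: 0.0356
gripper_force: 30.0
```

```bash
python3 -c "
from h import *
o=ctrl.get_obs();print(o['tool_pos'],o['orientation'],o['force'])
plan(.6598,-.0140,.0415,-77.1)"
```

```text
[ 0.65891298 -0.0145547   0.04148055] [ 1.79946914e+02  2.00640824e-02 -7.71009856e+01] [-1.24128697 -0.03438248  1.79481114]
row [-0.03 -0.1  -0.  ] [ 0.05  0.02 -0.  ] rows>= 0.0 t 13.7833
```

Scaled: -8 cm is -0.16, -6 cm is -0.12.

>>> send_rows(
  plan=[
    [[0,0,0,0,0,0],[0,0,0,0,0,0],[0,0,0,0,0,0],[0,0,-0.02,0,0,0],[0,0,-0.06,0,0,0],[0,0,-0.12,0,0,0],[0,0,-0.16,0,0,0],[0,0,-0.16,0,0,0]],
  ],
  fingers=0.8,
)

```text
clock: 14.45
tool_pos: [0.662, -0.0143, 0.1274]
orientation: [-179.6, -0.0, -77.0]
force: [0.6, -0.0, 0.5]
opening: 0.0698
gripper_force: 0.0
```

>>> send_rows(
  plan=[
    [[-0.07,0,0,0,0,0],[-0.15,0.002,0,0,0,0],[-0.15,0.002,0,0,0,0],[-0.15,0.002,0,0,0,0],[-0.15,0.002,0,0,0,0]],
  ],
)

```text
clock: 14.87
tool_pos: [0.6413, 0.0588, 0.1219]
orientation: [180.0, 0.0, -77.0]
force: [-0.3, 0.2, 0.2]
opening: 0.0705
gripper_force: 0.0
```

```bash
python3 -c "
from h import *
o=ctrl.get_obs();print(o['tool_pos'],o['orientation'],o['force'])
plan(.6431,.0591,.025,-77.1)"
```

```text
[0.64133962 0.05875806 0.12186318] [ 1.79971631e+02  1.82483741e-02 -7.70346643e+01] [-0.31039917  0.15953127  0.23890384]
row [ 0.01 -0.18  9.69] [0.03 0.02 0.07] rows>= 2.3 t 14.8667
```

Scaled: 9.6 cm is 0.192, -0.18 cm is -0.0036.

>>> send_rows(
  plan=[
    [[0,-0.0036,0.08,0,0,0],[0,-0.0036,0.16,0,0,0],[0,-0.0036,0.192,0,0,0],[0,-0.0036,0.192,0,0,0],[0,-0.0036,0.192,0,0,0],[0,-0.0036,0.192,0,0,0],[0,-0.0036,0.192,0,0,0],[0,-0.0036,0.192,0,0,0]],
  ],
)

```text
clock: 15.53
tool_pos: [0.6441, 0.0589, 0.0273]
orientation: [-179.9, 0.0, -77.1]
force: [0.2, -0.3, 0.3]
opening: 0.0701
gripper_force: 0.0
```

```bash
python3 -c "
from h import *
o=ctrl.get_obs();print(o['tool_pos'],o['orientation'],o['force'])
plan(.6431,.0591,.025,-77.1)"
```

```text
[0.64411802 0.05894665 0.0272502 ] [-1.79881179e+02  3.92224997e-02 -7.71067619e+01] [ 0.18992128 -0.27830467  0.28053972]
row [-0.04  0.1   0.22] [-0.12  0.04 -0.01] rows>= 0.1 t 15.5333
```

Close on the basin at the corrected place, then release and rise.

Scaled: 0.2 cm is 0.004, -0.04 cm is -0.0008.

>>> send_rows(
  plan=[
    [[-0.0008,0.002,0.004,0,0,0],[-0.0008,0.002,0.004,0,0,0],[-0.0008,0.002,0.004,0,0,0]],
  ],
)

```text
clock: 15.78
tool_pos: [0.6419, 0.0591, 0.0237]
orientation: [180.0, 0.0, -77.1]
force: [-0.6, -0.7, 0.1]
opening: 0.07
gripper_force: 0.0
```

>>> send_rows(
  plan=[
    [[0,0,0,0,0,0],[0,0,0,0,0,0],[0,0,0,0,0,0],[0,0,0,0,0,0],[0,0,0,0,0,0],[0,0,0,0,0,0]],
  ],
  fingers=0,
)

```text
clock: 16.28
tool_pos: [0.642, 0.0591, 0.0234]
orientation: [180.0, 0.0, -77.1]
force: [1.0, 0.6, 0.9]
opening: 0.0534
gripper_force: 30.0
```

Scaled: -11 cm is -0.22, -9 cm is -0.18.

>>> send_rows(
  plan=[
    [[0,0,0,0,0,0],[0,0,0,0,0,0],[0,0,0,0,0,0],[0,0,-0.04,0,0,0],[0,0,-0.1,0,0,0],[0,0,-0.18,0,0,0],[0,0,-0.22,0,0,0],[0,0,-0.22,0,0,0]],
  ],
  fingers=0.8,
)

```text
clock: 16.95
tool_pos: [0.645, 0.0596, 0.1394]
orientation: [-179.5, 0.0, -77.0]
force: [-0.5, 0.4, -0.1]
opening: 0.0702
gripper_force: 0.0
```

```bash
python3 -c "
from h import *
o=ctrl.get_obs();print(o['tool_pos'],o['orientation'],o['force'])
plan(.550,-.286,.135,-7)"
```

```text
[0.64502004 0.05958991 0.13939762] [-1.79547869e+02  2.12306801e-02 -7.70471714e+01] [-0.5208484   0.36624532 -0.14806081]
row [31.55 17.01  0.29] [ -0.41  -0.26 -70.05] rows>= 9.8 t 16.95
```

Scaled: 31.55 cm is 0.631, 17.01 cm is 0.3402, -0.41 degrees is -0.0046.

>>> send_rows(
  plan=[
    [[0.631,0.3402,0.0058,-0.0046,-0.0029,-0.7778],[0.631,0.3402,0.0058,-0.0046,-0.0029,-0.7778],[0.631,0.3402,0.0058,-0.0046,-0.0029,-0.7778],[0.631,0.3402,0.0058,-0.0046,-0.0029,-0.7778],[0.631,0.3402,0.0058,-0.0046,-0.0029,-0.7778],[0.631,0.3402,0.0058,-0.0046,-0.0029,-0.7778],[0.631,0.3402,0.0058,-0.0046,-0.0029,-0.7778],[0.631,0.3402,0.0058,-0.0046,-0.0029,-0.7778]],
  ],
)

```text
clock: 17.62
tool_pos: [0.5554, -0.2535, 0.1307]
orientation: [179.8, 0.4, -21.3]
force: [0.0, 0.1, 0.2]
opening: 0.07
gripper_force: 0.0
```

>>> send_rows(
  plan=[
    [[0,0,0,0,0,0],[0,0,0,0,0,0]],
  ],
)

```text
clock: 17.78
tool_pos: [0.5552, -0.2538, 0.1304]
orientation: [179.8, 0.4, -21.9]
force: [0.3, 1.0, -0.7]
opening: 0.0702
gripper_force: 0.0
```

```bash
python3 -c "
from h import *
o=ctrl.get_obs();print(o['tool_pos'],o['orientation'])
plan(.550,-.286,.12,-7)"
```

```text
[ 0.55518992 -0.25382992  0.13036403] [179.79381697   0.42118688 -21.9079451 ]
row [0.73 3.17 1.04] [  0.15   0.45 -14.91] rows>= 2.1 t 17.7833
```

Scaled: 3.17 cm is 0.0634, 1.04 cm is 0.0208, 0.45 degrees is 0.005.

>>> send_rows(
  plan=[
    [[0.0146,0.0634,0.0208,0.0017,0.005,-0.1656],[0.0146,0.0634,0.0208,0.0017,0.005,-0.1656],[0.0146,0.0634,0.0208,0.0017,0.005,-0.1656],[0.0146,0.0634,0.0208,0.0017,0.005,-0.1656],[0.0146,0.0634,0.0208,0.0017,0.005,-0.1656],[0.0146,0.0634,0.0208,0.0017,0.005,-0.1656]],
  ],
)

```text
clock: 18.28
tool_pos: [0.5519, -0.283, 0.1208]
orientation: [180.0, -0.1, -6.9]
force: [-0.3, 0.1, 0.3]
opening: 0.0704
gripper_force: 0.0
```

```bash
python3 -c "
from h import *
o=ctrl.get_obs();print(o['tool_pos'],o['orientation'])
plan(.550,-.286,.021,-7)"
```

```text
[ 0.55192776 -0.28300259  0.12075024] [ 1.79992302e+02 -7.34503209e-02 -6.89705925e+00]
row [-0.17  0.32  9.97] [ 0.01 -0.07  0.1 ] rows>= 2.4 t 18.2833
```

Scaled: 9.95 cm is 0.199, 0.32 cm is 0.0064.

>>> send_rows(
  plan=[
    [[-0.0034,0.0064,0.08,0,0,0],[-0.0034,0.0064,0.16,0,0,0],[-0.0034,0.0064,0.199,0,0,0],[-0.0034,0.0064,0.199,0,0,0],[-0.0034,0.0064,0.199,0,0,0],[-0.0034,0.0064,0.199,0,0,0]],
  ],
)

```text
clock: 18.78
tool_pos: [0.5509, -0.287, 0.0226]
orientation: [180.0, -0.2, -6.8]
force: [0.4, 0.7, -0.5]
opening: 0.0699
gripper_force: 0.0
```

>>> send_rows(
  plan=[
    [[0,0,0,0,0,0],[0,0,0,0,0,0],[0,0,0,0,0,0],[0,0,0,0,0,0],[0,0,0,0,0,0],[0,0,0,0,0,0],[0,0,0,0,0,0],[0,0,0,0,0,0]],
  ],
  fingers=0,
)

```text
clock: 19.45
tool_pos: [0.5494, -0.287, 0.0212]
orientation: [180.0, -0.1, -6.8]
force: [-1.2, 0.6, 4.3]
opening: 0.0361
gripper_force: 30.0
```

Scaled: 35 degrees is 0.3889.

>>> send_rows(
  plan=[
    [[0,0,0,0,0,0],[0,0,0,0,0,0],[0,0,0,0,0,0],[0,0,0,0,0,0.0778],[0,0,0,0,0,0.1556],[0,0,0,0,0,0.2333],[0,0,0,0,0,0.3111],[0,0,0,0,0,0.3889]],
  ],
  fingers=0.8,
)

```text
clock: 20.12
tool_pos: [0.5493, -0.287, 0.0207]
orientation: [-180.0, -0.0, -42.1]
force: [0.2, 0.3, 0.8]
opening: 0.0696
gripper_force: 0.0
```

Scaled: 55 degrees is 0.6111.

>>> send_rows(
  plan=[
    [[0,0,0,0,0,0.0778],[0,0,0,0,0,0.1556],[0,0,0,0,0,0.2333],[0,0,0,0,0,0.3111],[0,0,0,0,0,0.3889],[0,0,0,0,0,0.4667],[0,0,0,0,0,0.5444],[0,0,0,0,0,0.6111]],
  ],
)

```text
clock: 20.78
tool_pos: [0.5492, -0.287, 0.0206]
orientation: [-180.0, -0.0, -97.2]
force: [0.6, -0.0, 0.4]
opening: 0.0701
gripper_force: 0.0
```

>>> send_rows(
  plan=[
    [[0,0,0,0,0,0],[0,0,0,0,0,0],[0,0,0,0,0,0],[0,0,0,0,0,0],[0,0,0,0,0,0],[0,0,0,0,0,0],[0,0,0,0,0,0],[0,0,0,0,0,0]],
  ],
  fingers=0,
)

```text
clock: 21.45
tool_pos: [0.5492, -0.287, 0.0209]
orientation: [-180.0, -0.0, -96.8]
force: [-0.6, 0.6, 0.4]
opening: 0.0363
gripper_force: 30.0
```

```bash
python3 -c "
from h import *
o=ctrl.get_obs();print(o['tool_pos'],o['orientation'],o['opening'])
plan(.6264,.1322,.13,-77.1)"
```

```text
[ 0.5492435  -0.28696164  0.0208834 ] [-1.79964412e+02 -4.17578772e-03 -9.67717133e+01] 0.03627956138872898
row [-42.53  -2.73 -10.91] [-3.000e-02 -1.000e-02 -1.967e+01] rows>= 10.6 t 21.45
```

Scaled: -20 cm is -0.4, -16 cm is -0.32, -19.7 degrees is -0.2189.

>>> send_rows(
  plan=[
    [[0,0,-0.06,0,0,0],[0,0,-0.14,0,0,0],[-0.02,0,-0.22,0,0,0],[-0.08,-0.006,-0.248,0,0,-0.0222],[-0.16,-0.01,-0.248,0,0,-0.0556],[-0.24,-0.016,-0.248,0,0,-0.1111],[-0.32,-0.02,-0.248,0,0,-0.1667],[-0.4,-0.026,-0.248,0,0,-0.2189]],
  ],
)

```text
clock: 22.12
tool_pos: [0.5855, -0.0881, 0.1451]
orientation: [-179.9, -0.0, -76.9]
force: [0.7, -0.2, -1.0]
opening: 0.0358
gripper_force: 30.0
```

>>> send_rows(
  plan=[
    [[0,0,0,0,0,0],[0,0,0,0,0,0]],
  ],
)

```text
clock: 22.28
tool_pos: [0.5861, -0.0875, 0.1448]
orientation: [-180.0, -0.0, -76.9]
force: [-0.1, -0.2, -1.8]
opening: 0.0357
gripper_force: 30.0
```

```bash
python3 -c "
from h import *
o=ctrl.get_obs();print(o['tool_pos'],o['orientation'],o['opening'])
plan(.6264,.1322,.143,-77.1)"
```

```text
[ 0.58612218 -0.08749814  0.14479915] [-1.79955721e+02 -5.64682818e-03 -7.68597617e+01] 0.035729705242039236
row [-20.48  -8.92   0.18] [-0.04 -0.01  0.24] rows>= 5.4 t 22.2833
```

Scaled: -20.48 cm is -0.4096, -8.92 cm is -0.1784, 0.2 degrees is 0.0022.

>>> send_rows(
  plan=[
    [[-0.06,-0.026,0,0,0,0.0022],[-0.14,-0.06,0,0,0,0.0022],[-0.22,-0.096,0,0,0,0.0022],[-0.3,-0.13,0,0,0,0.0022],[-0.37,-0.16,0,0,0,0.0022],[-0.4096,-0.1784,0.002,0,0,0.0022],[-0.4096,-0.1784,0.002,0,0,0.0022],[-0.4096,-0.1784,0.002,0,0,0.0022]],
  ],
)

```text
clock: 22.95
tool_pos: [0.6269, 0.1301, 0.1431]
orientation: [180.0, -0.0, -77.2]
force: [-0.0, -0.1, -1.2]
opening: 0.036
gripper_force: 30.0
```

Scaled: 9.5 cm is 0.19, 9.4 cm is 0.188.

>>> send_rows(
  plan=[
    [[0,0,0.06,0,0,0],[0,0,0.12,0,0,0],[0,0,0.17,0,0,0],[0,0,0.188,0,0,0],[0,0,0.19,0,0,0],[0,0,0.19,0,0,0],[0,0,0.19,0,0,0],[0,0,0.19,0,0,0]],
  ],
)

```text
clock: 23.62
tool_pos: [0.6283, 0.1298, 0.0508]
orientation: [-179.8, 0.0, -77.3]
force: [0.8, 0.4, -0.6]
opening: 0.0358
gripper_force: 30.0
```

```bash
python3 -c "
from h import *
o=ctrl.get_obs();print(o['tool_pos'],o['orientation'],o['opening'])
plan(.6264,.1322,.0409,-77.1)"
```

```text
[0.62829269 0.12982699 0.05082139] [-1.79790728e+02  1.17275545e-02 -7.73017196e+01] 0.03582399001597305
row [-0.27  0.14  0.99] [-0.21  0.01 -0.2 ] rows>= 0.2 t 23.6167
```

Scaled: 0.7 cm is 0.014, -0.27 cm is -0.0054, -0.2 degrees is -0.0022.

>>> send_rows(
  plan=[
    [[-0.0054,0.001,0.006,0,0,-0.0022],[-0.0054,0.001,0.012,0,0,-0.0022],[-0.0054,0.001,0.014,0,0,-0.0022],[-0.0054,0.001,0.014,0,0,-0.0022],[-0.0054,0.001,0.014,0,0,-0.0022],[-0.0054,0.001,0.014,0,0,-0.0022]],
  ],
)

```text
clock: 24.12
tool_pos: [0.6261, 0.1322, 0.0419]
orientation: [-180.0, -0.0, -77.1]
force: [-0.8, -0.5, -1.2]
opening: 0.0358
gripper_force: 30.0
```

```bash
python3 -c "
from h import *
o=ctrl.get_obs();print(o['tool_pos'],o['orientation'],o['force'])
plan(.6264,.1322,.0409,-77.1)"
```

```text
[0.62605133 0.13222569 0.04191932] [-1.79958164e+02 -2.56471756e-02 -7.70805085e+01] [-0.84035714 -0.48653048 -1.19579368]
row [ 0.01 -0.03  0.1 ] [-0.04 -0.03  0.02] rows>= 0.0 t 24.1167
```

Almost exact: lower by 1 mm, release and rise clear, then look.

Scaled: 0.1 cm is 0.002, -0.02 cm is -0.0004.

>>> send_rows(
  plan=[
    [[0,-0.0004,0.001,0,0,0],[0,-0.0004,0.002,0,0,0],[0,-0.0004,0.002,0,0,0],[0,-0.0004,0.002,0,0,0]],
  ],
)

```text
clock: 24.45
tool_pos: [0.6263, 0.1322, 0.0409]
orientation: [-180.0, -0.0, -77.1]
force: [-0.4, 0.3, -1.1]
opening: 0.0356
gripper_force: 30.0
```

Scaled: -10 cm is -0.2, -9 cm is -0.18.

>>> send_rows(
  plan=[
    [[0,0,0,0,0,0],[0,0,0,0,0,0],[0,0,0,0,0,0],[0,0,-0.02,0,0,0],[0,0,-0.06,0,0,0],[0,0,-0.12,0,0,0],[0,0,-0.18,0,0,0],[0,0,-0.2,0,0,0]],
  ],
  fingers=0.8,
)

```text
clock: 25.12
tool_pos: [0.6284, 0.1329, 0.1467]
orientation: [-179.6, 0.0, -77.0]
force: [1.1, 0.6, 0.9]
opening: 0.0698
gripper_force: 0.0
```

```bash
python3 -c "
from h import *
o=ctrl.get_obs();print(o['tool_pos'],o['orientation'])
plan(.4475,-.0107,.14,-92)"
```

```text
[0.62842604 0.13288598 0.14671781] [-1.79568218e+02  2.78445422e-03 -7.70351659e+01]
row [ 9.93 20.86  0.51] [-0.43  0.06 14.96] rows>= 5.5 t 25.1167
```

Scaled: 20.86 cm is 0.4172, 9.93 cm is 0.1986, -0.43 degrees is -0.0048.

>>> send_rows(
  plan=[
    [[0.1986,0.4172,0.01,-0.0048,0,0.1667],[0.1986,0.4172,0.01,-0.0048,0,0.1667],[0.1986,0.4172,0.01,-0.0048,0,0.1667],[0.1986,0.4172,0.01,-0.0048,0,0.1667],[0.1986,0.4172,0.01,-0.0048,0,0.1667],[0.1986,0.4172,0.01,-0.0048,0,0.1667],[0.1986,0.4172,0.01,-0.0048,0,0.1667],[0.1986,0.4172,0.01,-0.0048,0,0.1667]],
  ],
)

```text
clock: 25.78
tool_pos: [0.4446, -0.0118, 0.137]
orientation: [179.7, -0.0, -92.1]
force: [1.6, -0.3, 0.8]
opening: 0.0703
gripper_force: 0.0
```

```bash
python3 -c "
from h import *
o=ctrl.get_obs();print(o['tool_pos'],o['orientation'])
a=snap('top');b=snap('scene')
i=cv2.resize(a['img'][110:180,210:320],(550,350),interpolation=cv2.INTER_CUBIC)
j=cv2.resize(b['img'][180:290,290:410],(550,504),interpolation=cv2.INTER_CUBIC)
cv2.imwrite('pics/c4.png',np.vstack([i,j])[:,:,::-1][::1]) if 0 else cv2.imwrite('pics/c4.png',cv2.resize(np.hstack([cv2.resize(i,(792,504)),j]),(800,300))[:,:,::-1])
cs,_,_=blobs(a)
q=proj(a,[.449,-.01,.018]);c=min(cs,key=lambda c:np.hypot(*(np.array(cen(c))-q)))
r=cv2.minAreaRect(c);P=np.array([ray(a,*p,.018)[:2] for p in cv2.boxPoints(r)]);print(P.round(4).tolist(),P.mean(0))
plan(.4485,-.0102,.12,-92)"
```

```text
[ 0.44458301 -0.01179457  0.13698777] [ 1.79742787e+02 -1.56165121e-02 -9.21347189e+01]
[[0.4441, 0.0108], [0.4673, 0.0099], [0.4657, -0.0348], [0.4425, -0.0339]] [ 0.45489837 -0.01199684]
row [-0.07 -0.26  1.66] [ 0.28 -0.03 -0.08] rows>= 0.4 t 25.8833
```

View pics/c4.png

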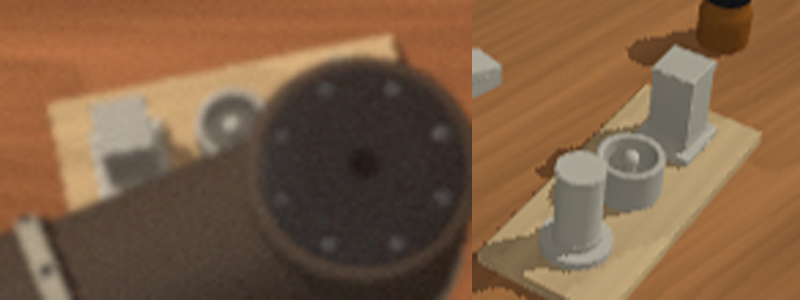

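The column stands on the round plinth (crop 578,240), the basin is between (630,170) and the pillar is on the square plinth (683,110), all upright. Now the beam.

Scaled: 6 cm is 0.12, 3 cm is 0.06, 0.28 degrees is 0.0031.

>>> send_rows(
  plan=[
    [[-0.0014,-0.006,0.06,0.0031,0,0],[-0.0014,-0.006,0.12,0.0031,0,0],[-0.0014,-0.006,0.12,0.0031,0,0],[-0.0014,-0.006,0.12,0.0031,0,0],[-0.0014,-0.006,0.12,0.0031,0,0]],
  ],
)

```text
clock: 26.3
tool_pos: [0.4487, -0.0102, 0.0766]
orientation: [179.9, -0.1, -92.0]
force: [1.0, 0.8, 0.0]
opening: 0.07
gripper_force: 0.0
```

```bash
python3 -c "
from h import *
o=ctrl.get_obs();print(o['tool_pos'],o['orientation'])
plan(.4490,-.0102,.010,-92)"
```

```text
[ 0.44869208 -0.01017568  0.07662713] [ 1.79910087e+02 -9.27550670e-02 -9.20366461e+01]
row [-0.01 -0.04  6.66] [ 0.09 -0.09 -0.04] rows>= 1.6 t 26.3
```

Scaled: 6.6 cm is 0.132, -0.04 cm is -0.0008.

>>> send_rows(
  plan=[
    [[0,-0.0008,0.06,0,0,0],[0,-0.0008,0.11,0,0,0],[0,-0.0008,0.132,0,0,0],[0,-0.0008,0.132,0,0,0],[0,-0.0008,0.132,0,0,0],[0,-0.0008,0.132,0,0,0]],
  ],
)

```text
clock: 26.8
tool_pos: [0.4494, -0.0102, 0.0113]
orientation: [-180.0, -0.0, -92.1]
force: [0.3, 0.5, 0.2]
opening: 0.07
gripper_force: 0.0
```

>>> send_rows(
  plan=[
    [[0,0,0,0,0,0],[0,0,0,0,0,0],[0,0,0,0,0,0],[0,0,0,0,0,0],[0,0,0,0,0,0],[0,0,0,0,0,0],[0,0,0,0,0,0],[0,0,0,0,0,0]],
  ],
  fingers=0,
)

```text
clock: 27.47
tool_pos: [0.4478, -0.0107, 0.0098]
orientation: [179.9, -0.1, -92.1]
force: [-1.6, 0.5, 3.7]
opening: 0.0338
gripper_force: 30.0
```

```bash
python3 -c "
from h import *
o=ctrl.get_obs();print(o['tool_pos'],o['orientation'],o['force'],o['opening'])"
```

```text
[ 0.44779175 -0.01073163  0.00983135] [ 1.79887058e+02 -7.23650421e-02 -9.20805728e+01] [-1.63298864  0.48191149  3.68367932] 0.03378346722626381
```

Scaled: -16 cm is -0.32, -15 cm is -0.3.

>>> send_rows(
  plan=[
    [[0,0,-0.04,0,0,0],[0,0,-0.1,0,0,0],[0,0,-0.17,0,0,0],[0,0,-0.24,0,0,0],[0,0,-0.3,0,0,0],[0,0,-0.32,0,0,0],[0,0,-0.32,0,0,0],[0,0,-0.32,0,0,0]],
  ],
)

```text
clock: 28.13
tool_pos: [0.4479, -0.0104, 0.1695]
orientation: [179.9, -0.0, -92.1]
force: [-0.2, 0.3, -2.7]
opening: 0.0336
gripper_force: 30.0
```

```bash
python3 -c "
from h import *
o=ctrl.get_obs();print(o['tool_pos'],o['orientation'],o['force'],o['opening'],o['moment'])
plan(.6426,.0588,.165,-77.3)"
```

```text
[ 0.44790319 -0.01043547  0.16954293] [ 1.79924961e+02 -1.67323312e-02 -9.21133916e+01] [-0.24267676  0.27817867 -2.70672787] 0.0336209240893017 [0.08738412 0.01588545 0.0063394 ]
row [ -7.64 -19.2    0.43] [ 8.000e-02 -1.000e-02 -1.481e+01] rows>= 5.0 t 28.1333
```

Scaled: -19.2 cm is -0.384, -7.64 cm is -0.1528, -14.8 degrees is -0.1644.

>>> send_rows(
  plan=[
    [[-0.02,-0.05,0,0,0,-0.0222],[-0.048,-0.12,0,0,0,-0.0556],[-0.08,-0.2,0,0,0,-0.0889],[-0.11,-0.276,0,0,0,-0.1222],[-0.136,-0.34,0.004,0,0,-0.15],[-0.1528,-0.384,0.008,0,0,-0.1644],[-0.1528,-0.384,0.008,0,0,-0.1644],[-0.1528,-0.384,0.008,0,0,-0.1644]],
  ],
)

```text
clock: 28.8
tool_pos: [0.6422, 0.0588, 0.1611]
orientation: [179.5, -0.1, -77.3]
force: [-0.4, 0.2, -1.8]
opening: 0.0337
gripper_force: 30.0
```

Scaled: 4 cm is 0.08, 3 cm is 0.06.

>>> send_rows(
  plan=[
    [[0,0,0.03,0,0,0],[0,0,0.06,0,0,0],[0,0,0.08,0,0,0],[0,0,0.08,0,0,0],[0,0,0.08,0,0,0],[0,0,0.08,0,0,0],[0,0,0.08,0,0,0]],
  ],
)

```text
clock: 29.38
tool_pos: [0.6432, 0.0589, 0.1263]
orientation: [180.0, -0.0, -77.3]
force: [-0.3, 0.1, -1.7]
opening: 0.0336
gripper_force: 30.0
```

```bash
python3 -c "
from h import *
o=ctrl.get_obs();print(o['tool_pos'],o['orientation'],o['force'],o['opening'])
b=snap('scene')
cv2.imwrite('pics/c5.png',cv2.resize(b['img'][120:290,270:440],(600,600),interpolation=cv2.INTER_CUBIC)[:,:,::-1])
plan(.6426,.0588,.103,-77.3)"
```

```text
[0.64316989 0.05885165 0.12632259] [ 1.79968459e+02 -3.71117715e-02 -7.72830836e+01] [-0.30725411  0.11310111 -1.71969959] 0.03360346606075219
row [-0.01  0.06  2.33] [ 0.02 -0.03  0.01] rows>= 0.6 t 29.4333
```

View pics/c5.png

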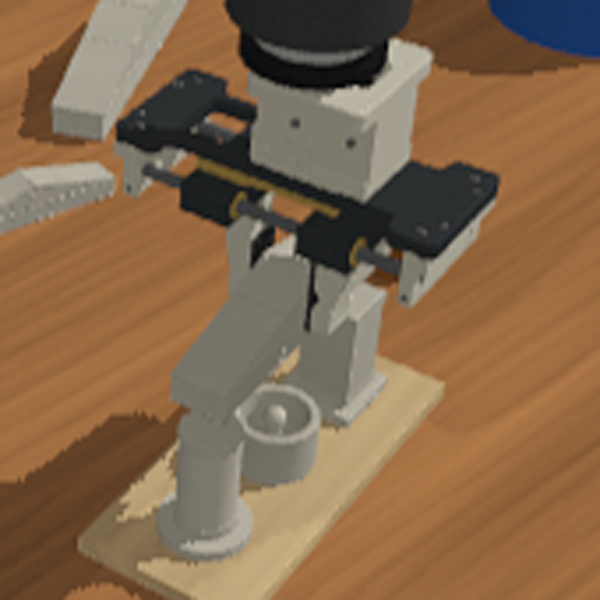

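The beam hangs level above the column (crop 205,470) and the pillar (350,350), lined up with the board. Lower it in small steps.

Scaled: 2.3 cm is 0.046, 0.03 cm is 0.0006.

>>> send_rows(
  plan=[
    [[0,0.0006,0.02,0,0,0],[0,0.0006,0.036,0,0,0],[0,0.0006,0.044,0,0,0],[0,0.0006,0.046,0,0,0],[0,0.0006,0.046,0,0,0],[0,0.0006,0.046,0,0,0]],
  ],
)

```text
clock: 29.93
tool_pos: [0.6425, 0.0586, 0.1022]
orientation: [179.9, -0.0, -77.3]
force: [0.4, -0.1, -0.9]
opening: 0.0338
gripper_force: 30.0
```

```bash
python3 -c "
from h import *
o=ctrl.get_obs();print(o['tool_pos'],o['orientation'],o['force'],o['opening'])
plan(.6426,.0588,.0998,-77.3)"
```

```text
[0.64249003 0.05864546 0.10221039] [ 1.79871446e+02 -4.89773644e-02 -7.72840998e+01] [ 0.39957577 -0.12141506 -0.92722209] 0.03381641882266482
row [-0.01 -0.01  0.24] [ 0.13 -0.05  0.02] rows>= 0.1 t 29.9333
```

Scaled: 0.22 cm is 0.0044, -0.01 cm is -0.0002, 0.1 degrees is 0.0011.

>>> send_rows(
  plan=[
    [[0,-0.0002,0.0016,0.0011,0,0],[0,-0.0002,0.0032,0.0011,0,0],[0,-0.0002,0.0044,0.0011,0,0],[0,-0.0002,0.0044,0.0011,0,0],[0,-0.0002,0.0044,0.0011,0,0],[0,-0.0002,0.0044,0.0011,0,0]],
  ],
)

```text
clock: 30.43
tool_pos: [0.6426, 0.0587, 0.1002]
orientation: [180.0, -0.0, -77.3]
force: [-0.4, 0.7, -1.6]
opening: 0.034
gripper_force: 30.0
```

>>> send_rows(
  plan=[
    [[0,0,0.0006,0,0,0],[0,0,0.001,0,0,0],[0,0,0.001,0,0,0],[0,0,0.001,0,0,0]],
  ],
)

```text
clock: 30.77
tool_pos: [0.6426, 0.0587, 0.0999]
orientation: [-180.0, -0.0, -77.3]
force: [-0.0, -0.1, 2.2]
opening: 0.0341
gripper_force: 30.0
```

Scaled: -9 cm is -0.18, -6 cm is -0.12.

>>> send_rows(
  plan=[
    [[0,0,0,0,0,0],[0,0,0,0,0,0],[0,0,0,0,0,0],[0,0,0,0,0,0],[0,0,-0.02,0,0,0],[0,0,-0.06,0,0,0],[0,0,-0.12,0,0,0],[0,0,-0.18,0,0,0]],
  ],
  fingers=0.8,
)

```text
clock: 31.43
tool_pos: [0.642, 0.0585, 0.1907]
orientation: [179.9, -0.1, -77.3]
force: [1.1, 0.3, -0.7]
opening: 0.0699
gripper_force: 0.0
```

Scaled: 20 cm is 0.4, 19 cm is 0.38.

>>> send_rows(
  plan=[
    [[0,0.06,-0.04,0,0,0],[0.02,0.14,-0.08,0,0,0],[0.06,0.2,-0.08,0,0,0],[0.12,0.26,-0.08,0,0,0],[0.18,0.3,-0.08,0,0,0],[0.24,0.34,-0.08,0,0,0],[0.3,0.38,-0.08,0,0,0],[0.36,0.4,-0.08,0,0,0]],
  ],
)

```text
clock: 32.1
tool_pos: [0.4852, -0.1623, 0.2313]
orientation: [-179.9, -0.0, -77.3]
force: [0.7, -0.2, -0.7]
opening: 0.07
gripper_force: 0.0
```

```bash
python3 -c "
from h import *
print(ctrl.get_obs()['tool_pos'])
a=snap('top');b=snap('scene')
i=cv2.resize(a['img'][100:190,200:330],(780,540),interpolation=cv2.INTER_CUBIC)
cv2.imwrite('pics/c6.png',i[:,:,::-1])
cv2.imwrite('pics/c7.png',cv2.resize(b['img'][150:300,270:430],(640,600),interpolation=cv2.INTER_CUBIC)[:,:,::-1])
"
```

```text
[ 0.48515544 -0.16226374  0.23132436]
```

View pics/c6.png

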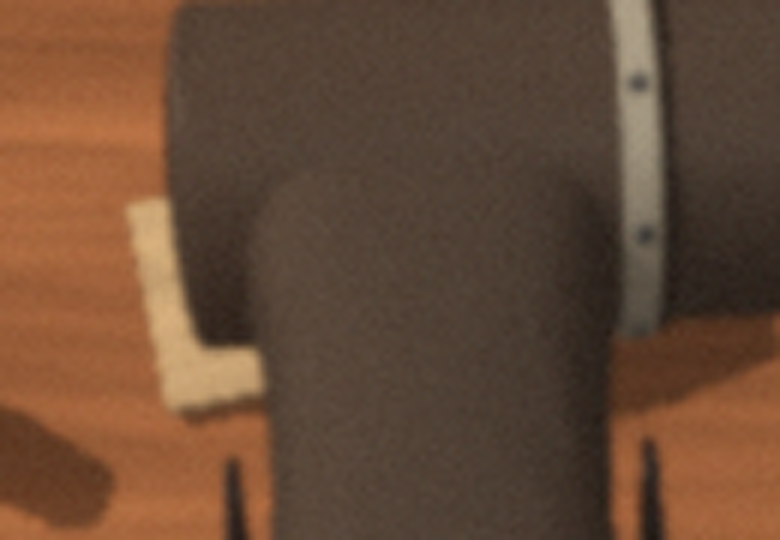

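View pics/c7.png

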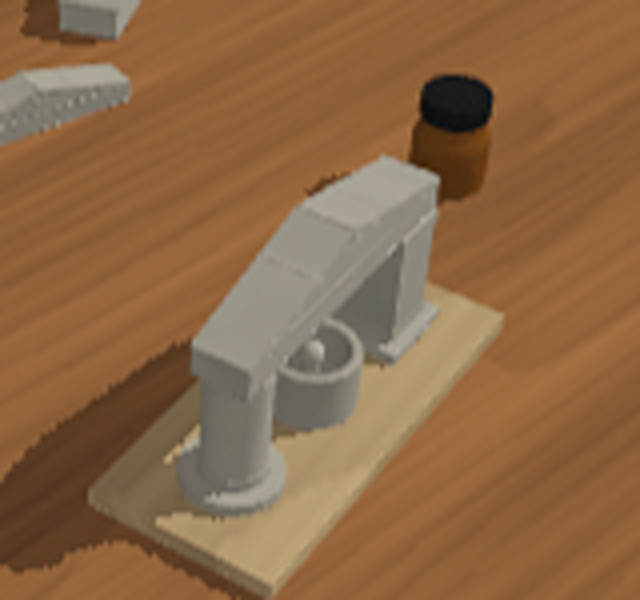

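The top view is blocked by the arm. The scene view shows the beam (crop 315,270) gable up and level on the column (235,430) and the pillar (410,290). The basin (315,375) stands between them and the jar is undisturbed. I let the arm settle and hand in.

>>> send_rows(
  plan=[
    [[0,0,0,0,0,0],[0,0,0,0,0,0],[0,0,0,0,0,0],[0,0,0,0,0,0]],
  ],
)

```text
clock: 32.53
tool_pos: [0.4874, -0.16, 0.2299]
orientation: [180.0, -0.0, -77.2]
force: [-0.8, 1.0, -0.3]
opening: 0.0699
gripper_force: 0.0
```

```bash
python3 -c "
from plant import ctrl
print(ctrl.close_job())"
```

```text
the job is handed in; nothing more can be done
None
```

The portico is assembled and handed in at about 32.5 s of robot time: the column, pillar and basin read within about 1 mm of centre by the tool position at release, and the beam, laid last, looks level and gable up in the final side view (the arm blocked the overhead one).

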